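Slacken an unknown-thread clamp and drift a bung out of a tilted jar collar

TASK

An old rubber bung is clamped in the bore of the tilted collar block. Turn the clamp's T-handle open, close to its stop (nobody knows whether its thread is left- or right-handed: try it and feel which way gives), then take the long drift rod from the rack and with it, not with the fingers, push the bung down through the bore until it drops out of the lower end into the white tray. Leave the clamp open and the bung in the tray; the drift may stay in the bore; do not disturb the glassware, the pipette or the bottle.

Things in the scene. Friction and masses are not known exactly. Their poses are not given: they have to be found in the camera images.
- stand: fixed aluminium stand with the tilted grey collar block (90 x 200 x 76 mm) on top and a white catch tray behind and under it. Origin on the table under the stand; z up, x horizontal, pointing away from the face that leans towards the robot. Two upright cheeks at local y = -105 and +105 mm carry the block. Yaw varies.
- bore_top (a point): centre of the bore's upper mouth in the block's sloping upper face. Through bore, 35 mm diameter, 76 mm long, mouths chamfered 2 mm. Axes: z out of the face along the bore (30 degrees from vertical, leaning towards the robot), y level across the face (left seen from the robot), x up the slope. The clamp lies 120 mm from it along +y.
- bore_bottom (a point): centre of the lower mouth of the bore, 76 mm below bore_top along its z; same axes. It stands about 100 mm over the table and opens above the tray.
- clamp_grip (a point): centre of the clamp's steel T-handle: a bar 92 mm long (its x), 16 mm wide (its y), 30 mm tall (its z, parallel to the bore) on a hub 34 mm in diameter; the point lies on the turning axis, half-way up the bar, 37 mm above the block's face (bar from 22 to 52 mm). At the start the bar lies up and down the slope.
- clamp (a joint): angle of the T-handle about its z (rad, + anticlockwise seen from above its face), about 0 (clamped) at the start. It opens one way only, + or -, up to a stop at 1.2 rad; from 0.95 rad it is open. The other way it is solid after about 0.05 rad (a little more if forced). Which way opens changes from start to start and cannot be seen. The free way takes about 0.15 N m; it stays where left.
- bung_center (a point): centre of the buff natural-rubber bung, a solid round plug 34 mm in diameter, 60 mm long, 60 to 110 g, z along its axis. At the start it is in the bore, its top about 4 mm below the upper mouth, blocked by a steel tongue until the clamp is open; then a sprung detent still holds it: push it down with some 5 to 15 N, all the way, until it leaves the lower mouth.
- bung_top (a point): centre of the bung's upper end face, 30 mm from its centre along z.
- drift_grip (a point): middle of the drift rod's round black handle (26 mm in diameter, 52 mm long, z along the rod, towards the handle's end). Below the handle a collar 38 mm in diameter, 8 mm thick, then a steel shank 20 mm in diameter and 100 mm long with a chamfered tip. Whole rod 160 mm, about 0.22 kg. It stands loosely upright in one of the two sockets of the rack.
- drift_tip (a point): tip of the drift's shank, 136 mm from drift_grip along -z; it starts 12 mm over the table.
- rack: fixed white rack, 70 x 160 x 60 mm, origin on the table under its centre, with two blind sockets 23 mm in diameter, 48 mm deep, at local y = -45 and +45 mm. One holds the drift, the other the tamper; which is which varies.
- tamper_center (a point): a shorter rod with a 42 mm ball on top that stands in the other socket (top about 121 mm over the table); not needed.
- tray_floor (a point): centre of the floor of the white catch tray, 190 (x) x 150 (y) x 45 mm high outside, walls and floor 5 mm; fixed to the stand, axes as the stand's.
- cone_a: conical glass measure, 180 mm tall, 84 mm foot, loose; origin under its foot. Bystander.
- cone_b: second conical glass measure of the same size. Bystander.
- pipette: pipette lying on the table, 220 mm long along its x, 30 mm thick. Bystander.
- beaker: glass beaker, 84 mm across, 100 mm tall. Bystander.
- bottle: white plastic bottle, 68 mm across, 170 mm tall. Bystander.
- bung: the bung itself, origin at the centre of its lower end face, z along its axis towards its upper end.

How it is judged:
By the outcome, as a careful person would: the job done as asked, in the order asked, and still so for the second after the job is handed in, with the robot touching nothing.
It also fails if it takes over 69 s, if anything falls off the work surface, if the arm or the gripper's body presses on something with over 40 N, if the wrist force passes 120 N, or if a joint passes its speed limit or range.

ROBOT

A 7-joint arm with a two-finger parallel gripper is mounted at the origin on the work surface. World frame = base frame: x ahead of the robot, y to its left, z up, the work surface at z = 0. Lengths are in mm, angles in rad, forces in N, time in s.
With the tool pointing down it reaches from about 425 to 875 mm from the base axis. Payload 8.4 kg.
Tool frame: the origin (TCP) lies on the centre line of the jaws, within the pads' length; the fingertips stand 8 mm ahead of it and the grasp point (between the pads) lies 11 mm behind it; z points along the fingers, x is the direction in which the jaws open and shut, and the axes are right-handed (so a half turn about z gives the same grasp; the last joint's range is limited). The gripper opens to 87 mm and grips with 3 to 60 N. Pads are 19 mm wide; open, the fingers measure 117 mm over their backs; the gripper's body (75 mm by 190 mm) begins 51 mm behind the grasp point.
Start: joints at [-1.247, 0.333, 0.04, 1.465, -0.013, 1.343, -0.059], TCP at [266.703, 592.734, 230.546] pointing down, gripper open.
Joint ranges: [-2.58, 2.58], [-0.38, 2.09], [-1.3, 1.39], [0.25, 2.4], [-1.5, 4.64], [0.08, 2.09], [-2.65, 2.65]. Speed limits (rad/s): [2.22, 2.22, 2.79, 2.79, 3.14, 3.14, 3.14].

INTERFACE

Orientations are given as a unit quaternion [x, y, z, w].
In Python, from bench import * gives the robot as it stands. The module is installed in compiled form; this text tells all that it offers.
- The arm moves only by the shell command python3 -m pendant 'ROWS' [FORCE]. ROWS is a JSON object of lists of equal length, an entry for each row: "hand": the finger opening in mm, from 0 to 87; "translation": the shift along the world's x, y, z in mm, a list of three; "twist": the turn about the world's z in degrees. In form: {"hand": [hand, ...], "translation": [[x, y, z], ...], "twist": [twist, ...]}. A call has 1 to 12 rows; each row shifts and turns the commanded pose from where the row before left it; what a row does not reach is not made up. A row lasts 1/10 s, in which the tool goes at most 50 mm and 8.59 degrees, less where a joint would pass 70% of its speed; a pose out of reach is approached as far as the arm can. A call is refused whole if a number of a shift passes 50 or a number of a turn 8.59, either way. A call with a gripper value outside its range is refused whole. The fingers move at their own pace and stop on an object; FORCE is the grip in N (left out, the last holds). Time passes only in rows, so rows that do not move let the fingers close. It gives the time, the measured TCP pose, the force and the opening at its end, in the units of the state.
- get_obs(): the state, without advancing time (a new reading comes with each control period).
- camera(name): name is "scene" or "top" or "wrist"; returns a dict with "frame" (480x640x3 uint8, red, green, blue), "vertical_fov" (degrees; the focal length in pixels is half the picture's height over the tangent of half this angle, whatever the lens; pixels are square), "cx", "cy" (the principal point, pixels), "k1" (the pictures are not rectified: a ray, as slopes to the right and down, at radius r is drawn at 1 + k1 r^2 times it, then the intrinsics apply), "T" (4x4, takes a point from camera to world coordinates); the wrist camera has in their place "mount" (4x4, takes a point from camera to tool coordinates, whose origin is the TCP and whose axes are the tool frame's). Camera axes: x right, y down, z forward; pixel columns grow to the right and rows downward; lengths in mm; the calibration is good to about 2 mm. A picture is of the moment at which its call begins: read the wrist's pose just before it. There is no depth.
- close_job(): hands the job in, once; it reports no verdict.
Trained networks look in the newest picture that a camera, given by its name, has taken for a name from the list of things; names that differ only in an ending like _2 or _b are one class to them, and where a whole thing is asked for, a point or a joint stands for the part that bears it (a point fixed in the world has none). Each returns a list of dicts, best first, with "conf" (0 to 1); they miss things now and then, are a little off and sometimes report something else, mostly with a low value. They report only what shows in the picture. A call takes as long as a camera call.
- boxes_of(camera, label): "at" ([x, y, z] in mm, in world coordinates, good to about 4 mm: the middle of the surface that is visible of it).
- cut_out(camera, label): "pixels" (480x640 bool, what is visible of it).
- spot_point(camera, label): "at" ([x, y, z] in mm, in world coordinates, good to about 4 mm: a listed point, or the origin of a listed thing).
The state is a dict: "time": time; "qpos": joint angles; "qd": joint speeds; "joint_torque": joint torques, N m; "ee_pos": TCP position; "orientation": TCP orientation; "ft_force": force on the tool from outside, world axes, zero at the start; "ft_torque": the same for the moment, N m; "grip_width": finger opening in mm.
Only numpy, scipy, OpenCV 4.12 (cv2) and the standard library are available. Lean on these libraries where they do the work, as an engineer would, in place of code of your own. Each camera call takes 0.05 s, during which the arm holds its last target. There are 200 camera calls.

## Working session

There is one attempt and no reset: what is moved stays moved. The work goes in short steps, Python scripts to look and compute and a shell command to move; the robot and the scene stay as the last step left them, time stands still between calls to the robot, and variables do not carry over. Pictures are saved under pics/ and viewed, about 8 in all and at most 12, crops included, and the job is handed in when it is done.

```bash
mkdir -p pics
cat > h.py <<'E'
from bench import *
import numpy as np, cv2
from scipy.spatial.transform import Rotation as R
def look(cams,labels):
    for c in cams:
        d=camera(c)
        for l in labels:
            r=spot_point(c,l)
            print(c,l,[(np.round(x["at"]).astype(int).tolist(),round(x["conf"],2)) for x in r[:2]])
def save(c,n):
    d=camera(c); cv2.imwrite("pics/"+n+".png",d["frame"][:,:,::-1]); return d
E
python3 - <<'E'
from h import *
o=get_obs(); print(o["time"],o["ee_pos"],o["orientation"],o["ft_force"],o["grip_width"])
print(R.from_quat(o["orientation"]).as_matrix().round(2))
look(["scene","top"],["stand","bore_top","clamp_grip","drift_grip","drift_tip","rack","tamper_center","tray_floor","cone_a","pipette","beaker","bottle","bung_top","bore_bottom"])
a=save("scene","s1");b=save("top","t1")
E
```

```text
0.0 [266.55586624 592.32296095 229.6552964 ] [ 8.39739145e-01  5.42989423e-01 -6.41076551e-04  4.93571271e-04] [ 0.40121931 -0.42305445 -0.14065016] 86.87926456132553
[[ 0.41  0.91 -0.  ]
 [ 0.91 -0.41 -0.  ]
 [-0.    0.   -1.  ]]
scene stand [([575, 54, 5], 0.95)]
scene bore_top [([568, -13, 172], 0.55), ([644, 426, -3], 0.17)]
scene clamp_grip [([528, 110, 203], 0.88), ([488, -258, 1], 0.42)]
scene drift_grip [([503, -209, 149], 0.56)]
scene drift_tip []
scene rack [([489, -257, 2], 0.57), ([485, -298, 62], 0.33)]
scene tamper_center [([487, -298, 62], 0.85), ([426, -123, 4], 0.67)]
scene tray_floor [([681, 47, 4], 0.75)]
scene cone_a [([736, -195, 1], 0.81), ([411, 343, 2], 0.68)]
scene pipette [([425, -121, 1], 0.77), ([682, -380, -2], 0.2)]
scene beaker [([679, -380, 5], 0.58)]
scene bottle [([645, 421, -1], 0.82)]
scene bung_top [([575, -7, 171], 0.62)]
scene bore_bottom []
top stand [([573, 57, -1], 0.94), ([682, 51, 3], 0.64)]
top bore_top [([569, -11, 167], 0.65)]
top clamp_grip [([528, 103, 198], 0.59), ([410, 340, -1], 0.5)]
top drift_grip [([501, -214, 151], 0.69), ([576, 58, -1], 0.45)]
top drift_tip [([502, -214, 149], 0.72)]
top rack [([492, -259, 1], 0.56)]
top tamper_center [([483, -299, 66], 0.68)]
top tray_floor []
top cone_a [([412, 341, -4], 0.96), ([733, -193, -5], 0.89)]
top pipette [([427, -123, -2], 0.71)]
top beaker [([682, -380, -4], 0.65)]
top bottle [([645, 426, 6], 0.68), ([584, -3, 139], 0.65)]
top bung_top [([575, -8, 167], 0.66)]
top bore_bottom [([610, -1, 102], 0.93), ([680, -382, -1], 0.52)]
```

View pics/s1.png

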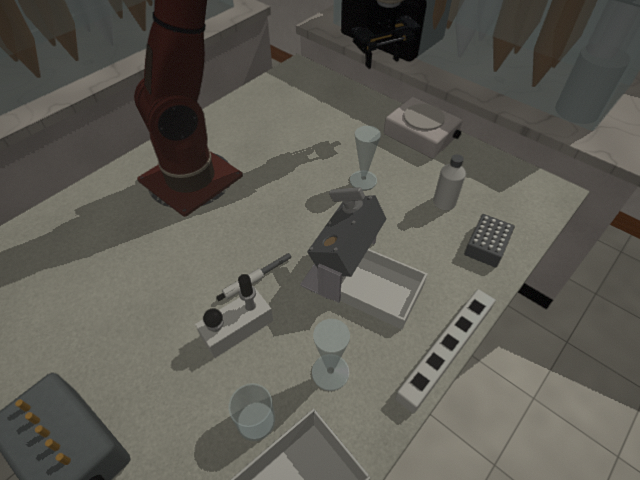

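View pics/t1.png

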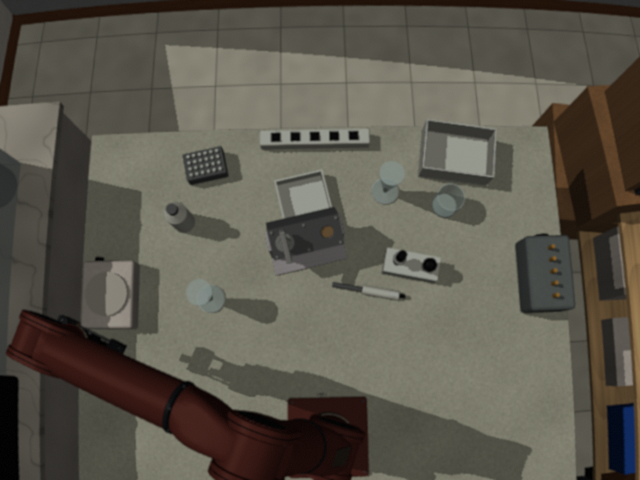

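The scene picture shows the collar block at about (345,235) with the bung at (330,240) and the T-handle at (347,195). The drift is the taller rod at (246,288) in the rack and the tamper ball is at (213,318). The top view agrees: handle (283,247), bung (328,232), tray (305,192). The reported points give a stand yaw of about 10°. I'll go high over cone_a to the block.

```bash
python3 -m pendant '{"hand":[40,40,40,40,40,40,40,40,40,40,40,40],"translation":[[0,0,50],[0,0,50],[25,-45,0],[25,-47,0],[25,-47,0],[25,-47,0],[25,-47,0],[25,-47,0],[25,-47,0],[25,-47,0],[25,-47,0],[25,-47,0]],"twist":[0,0,3.5,3.5,3.5,3.5,3.5,3.5,3.5,3.5,3.5,3.5]}' 20
python3 - <<'E'
from h import *
o=get_obs(); print(o["time"],o["ee_pos"],R.from_quat(o["orientation"]).as_matrix().round(3)[:,0])
E
```

```text
time: 2.8
ee_pos: [502.9, 149.7, 330.9]
orientation: [0.637, 0.771, 0.0, 0.0]
ft_force: [1.1, 0.4, -0.8]
grip_width: 40.4
2.8 [502.89217813 149.72581838 330.92831682] [-0.189  0.982  0.   ]
```

```bash
python3 -m pendant '{"hand":[40,40,40],"translation":[[15,-30,0],[15,-30,0],[0,0,0]],"twist":[0,0,0]}'
python3 - <<'E'
from h import *
d=save("wrist","w1"); print(np.round(d["mount"],2))
for l in ["bore_top","clamp_grip","bung_top","stand","bore_bottom"]:
    print(l,[(np.round(x["at"],1).tolist(),round(x["conf"],2)) for x in spot_point("wrist",l)[:2]])
r=cut_out("wrist","clamp_grip")
if r:
    m=r[0]["pixels"].astype(np.uint8); c,_=cv2.findContours(m,0,2); print(cv2.minAreaRect(max(c,key=len)))
E
```

```text
time: 3.1
ee_pos: [533.8, 86.3, 330.8]
orientation: [0.64, 0.768, -0.0, 0.001]
ft_force: [-0.1, -0.2, -0.2]
grip_width: 40.0
[[   1.     -0.     -0.     -0.88]
 [   0.      0.97    0.25  -69.  ]
 [   0.     -0.25    0.97 -153.92]
 [   0.      0.      0.      1.  ]]
bore_top [([573.0, -10.0, 166.7], 0.84)]
clamp_grip [([523.4, 108.9, 199.4], 0.7)]
bung_top [([572.5, -9.2, 164.2], 0.81), ([521.4, 108.0, 195.8], 0.55)]
stand []
bore_bottom []
((588.7000122070312, 360.8999938964844), (28.007057189941406, 45.74718475341797), 12.094757080078125)
```

View pics/w1.png

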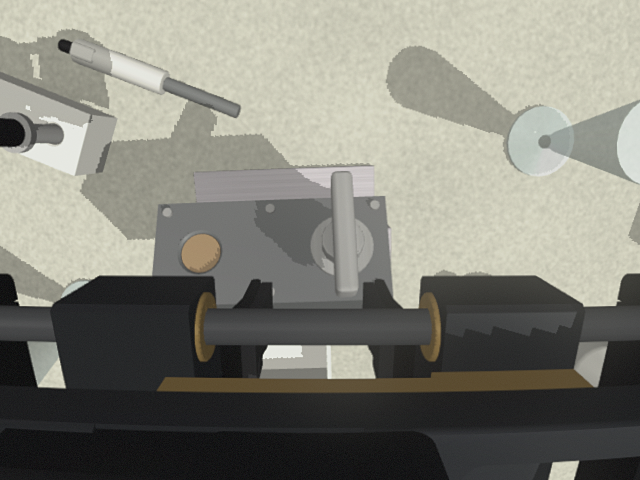

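The wrist view shows the T-bar from (342,171) to (346,293), the bung at (201,253), and the block's near edge from (160,207) to (385,197). I'll fit the stand pose to these pixels.

```bash
cat >> h.py <<'E'
def proj(d,P,Twc):
    p=np.linalg.inv(Twc)@np.append(P,1); s=p[:2]/p[2]; r2=s@s
    f=240/np.tan(np.radians(d["vertical_fov"])/2)
    return np.array([d["cx"],d["cy"]])+f*s*(1+d["k1"]*r2)
def ttool(o):
    T=np.eye(4);T[:3,:3]=R.from_quat(o["orientation"]).as_matrix();T[:3,3]=o["ee_pos"];return T
def face(yaw):
    c,s=np.cos(yaw),np.sin(yaw); xs=np.array([c,s,0]);ys=np.array([-s,c,0]);z=np.array([0,0,1.])
    return xs*.866+z*.5, ys, z*.866-xs*.5
E
python3 - <<'E'
from h import *
from scipy.optimize import least_squares
o=get_obs(); d=camera("wrist"); T=ttool(o)@d["mount"]
def pts(p):
    x,y,z=face(p[3]); b=p[:3]; c=b+120*y
    L=x*np.cos(p[4])+y*np.sin(p[4])
    return [b-4*z, c+52*z-46*L, c+52*z+46*L]
obs=np.array([[201,253],[342.5,171],[346,293]])
f=lambda p: np.concatenate([(np.array([proj(d,q,T) for q in pts(p)])-obs).ravel(), [(p[2]-167)/2,(p[4])*60]])
r=least_squares(f,[571,-11,167,.2,0]); print(r.x,r.fun.round(1))
p=r.x; x,y,z=face(p[3]); print("clamp",p[:3]+120*y+37*z,"bottom",p[:3]-76*z)
C=p[:3]+120*y+37*z
for t in [0,.3,.6,.9,1.2]: print(t,[(C+36*(np.cos(t)*x+s*np.sin(t)*y)).round().tolist() for s in(1,-1)])
E
```

```text
[ 5.67641361e+02 -3.02857181e+00  1.66251182e+02  2.12723536e-01
 -8.34805915e-03] [-0.2 -0.1 -0.2 -0.2  0.3  0.3 -0.4 -0.5]
clamp [524.22362044 110.36080071 198.29318172] bottom [604.78482358   4.99409558 100.43518172]
0 [[555.0, 117.0, 216.0], [555.0, 117.0, 216.0]]
0.3 [[551.0, 127.0, 215.0], [556.0, 106.0, 215.0]]
0.6 [[545.0, 136.0, 213.0], [554.0, 96.0, 213.0]]
0.9 [[537.0, 142.0, 209.0], [549.0, 87.0, 209.0]]
1.2 [[528.0, 146.0, 205.0], [542.0, 80.0, 205.0]]
```

```bash
python3 -m pendant '{"hand":[40,40,40,40,40],"translation":[[21,30,0],[0,0,-40],[0,0,-40],[0,0,-28],[0,0,0]],"twist":[2,0,0,0,0]}'
python3 -m pendant '{"hand":[40,40,40,40,40],"translation":[[-1,6,0],[-1,3,0],[0,2,0],[0,2,0],[0,0,0]],"twist":[0,0,0,0,0]}'
```

```text
time: 4.0
ee_pos: [551.0, 121.8, 218.8]
orientation: [0.624, 0.782, -0.003, -0.002]
ft_force: [-1.0, -0.2, -0.7]
grip_width: 40.1
time: 4.5
ee_pos: [552.1, 134.5, 224.5]
orientation: [0.624, 0.781, 0.001, 0.001]
ft_force: [-0.4, -3.9, 1.1]
grip_width: 39.9
```

```bash
python3 -m pendant '{"hand":[40,40,40,40],"translation":[[-1,2,0],[-1,2,0],[-1,2,0],[0,0,0]],"twist":[0,0,0,0]}'
```

```text
time: 4.9
ee_pos: [549.1, 140.9, 223.9]
orientation: [0.624, 0.781, 0.001, 0.001]
ft_force: [2.0, -3.0, 0.3]
grip_width: 40.2
```

It gives at a steady 3-4 N, so + is the opening way. I'll follow the arc.

```bash
python3 -m pendant '{"hand":[40,40,40,40,40],"translation":[[-3,1,0],[-3,1,-1],[-3,1,-1],[-4,1,-1],[0,0,0]],"twist":[8,8,8,8,0]}'
python3 -m pendant '{"hand":[40,40,40,40],"translation":[[-3,2,-1],[-3,1,-1],[-3,1,-2],[0,0,0]],"twist":[6,6,5,0]}'
```

```text
time: 5.4
ee_pos: [535.8, 145.1, 220.9]
orientation: [0.383, 0.924, 0.001, 0.001]
ft_force: [1.9, -2.7, 2.7]
grip_width: 40.2
time: 5.8
ee_pos: [526.7, 149.4, 216.3]
orientation: [0.245, 0.97, 0.001, 0.001]
ft_force: [2.1, -1.7, 1.7]
grip_width: 40.0
```

```bash
python3 -m pendant '{"hand":[40,40,40,40,40],"translation":[[-3,0,-1],[-3,0,-1],[-3,0,-2],[0,0,0],[0,0,0]],"twist":[4,4,0,0,0]}'
python3 -m pendant '{"hand":[40,40,40],"translation":[[-2,-1,0],[0,0,0],[0,0,0]],"twist":[0,0,0]}'
```

```text
time: 6.3
ee_pos: [520.7, 149.2, 214.2]
orientation: [0.179, 0.984, 0.002, 0.004]
ft_force: [10.3, -1.7, 8.5]
grip_width: 40.2
time: 6.6
ee_pos: [520.1, 148.8, 214.5]
orientation: [0.179, 0.984, 0.003, 0.005]
ft_force: [16.0, -0.5, 3.8]
grip_width: 40.6
```

The force rising from about 3 to 16 N marks the stop. I'll back off, rise, look at the handle on the way, and go to the drift.

```bash
python3 -m pendant '{"hand":[40,40,60,87,87,87,87,87],"translation":[[8,-1,2],[0,0,40],[0,0,45],[0,0,40],[0,-40,0],[0,-45,0],[0,0,0],[0,0,0]],"twist":[0,0,-8,-8,-8,-8,-8,-8]}'
python3 - <<'E'
from h import *
d=save("wrist","w2"); save("top","t2")
E
```

```text
time: 7.4
ee_pos: [523.1, 60.8, 338.7]
orientation: [0.566, 0.824, 0.0, -0.001]
ft_force: [-0.2, 1.0, -0.7]
grip_width: 80.3
```

View pics/w2.png

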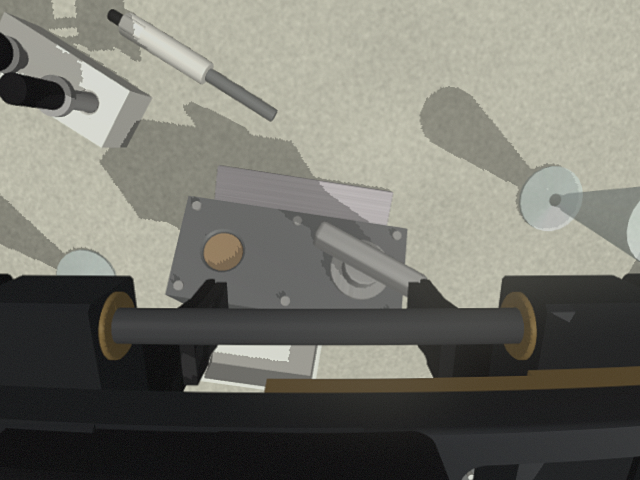

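The bar now runs from (320,232) to about (420,282), clearly turned, with the bung at (223,252). I'll work out the angle while refining the bore.

Run:
```python
from h import *
o=get_obs(); d=camera("wrist"); T=ttool(o)@d["mount"]
b=np.array([567.6,-3,166.3]); x,y,z=face(.2127); c=b+120*y+52*z
print("bung",proj(d,b-4*z,T))
for t in [0.9,1,1.1,1.2]:
    L=x*np.cos(t)+y*np.sin(t); print(t,proj(d,c-46*L,T).round(),proj(d,c,T).round(),proj(d,c+46*L,T).round())
for cam in ["wrist","top"]:
    camera(cam)
    for l in ["bore_top","drift_grip","tamper_center"]: print(cam,l,[(np.round(q["at"],1).tolist(),round(q["conf"],2)) for q in spot_point(cam,l)[:1]])
```

```text
bung [229.48104241 251.70580688]
0.9 [336. 215.] [379. 258.] [423. 302.]
1 [332. 219.] [379. 258.] [427. 298.]
1.1 [328. 223.] [379. 258.] [430. 293.]
1.2 [325. 228.] [379. 258.] [433. 288.]
wrist bore_top [([569.4, -8.3, 165.1], 0.61)]
wrist drift_grip [([502.6, -212.6, 142.7], 0.63)]
wrist tamper_center [([488.3, -302.3, 61.5], 0.89)]
top bore_top [([567.6, -12.2, 170.1], 0.46)]
top drift_grip [([502.1, -213.4, 150.9], 0.45)]
top tamper_center [([483.3, -298.4, 63.6], 0.57)]
```

```bash
python3 -m pendant '{"hand":[87,87,87,87,87,87,87,87,87],"translation":[[-3,-45,0],[-3,-45,0],[-3,-45,0],[-3,-45,0],[-3,-45,-25],[-3,-45,-35],[-3,-4,-35],[0,0,0],[0,0,0]],"twist":[-4,-4,-4,-4,-4,-4,-4,-4,0]}'
python3 - <<'E'
from h import *
for i in range(1):
    o=get_obs();print(o["ee_pos"]);d=save("wrist","w3")
for l in ["drift_grip","rack","tamper_center"]: print(l,[(np.round(q["at"],1).tolist(),round(q["conf"],2)) for q in spot_point("wrist",l)[:1]])
E
```

```text
time: 8.85
ee_pos: [502.2, -205.5, 247.9]
orientation: [0.768, 0.641, -0.001, -0.001]
ft_force: [0.4, 0.2, 0.3]
grip_width: 87.1
[ 502.18797035 -205.49412095  247.86253605]
drift_grip [([500.8, -210.8, 144.2], 0.88)]
rack [([495.7, -252.5, -2.0], 0.73)]
tamper_center [([489.7, -300.8, 60.4], 0.88)]
```

View pics/w3.png

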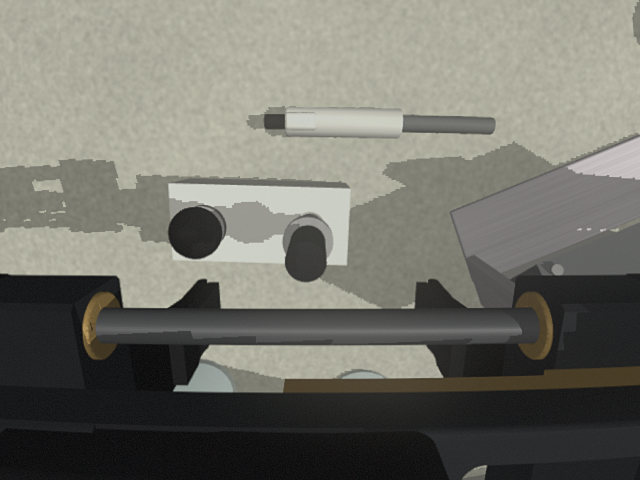

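The drift is at (305,258), a few mm to the −y side of the jaw centre, the tamper at (196,232), and the rack is aligned with the jaws. I'll descend and grip.

```bash
python3 -m pendant '{"hand":[87,87,87,87,87,20,20,20,20,20,20,20],"translation":[[0,-6.5,-20],[0,0,-40],[0,0,-34],[0,0,-10],[0,0,0],[0,0,0],[0,0,0],[0,0,0],[0,0,0],[0,0,0],[0,0,0],[0,0,0]],"twist":[0,0,0,0,0,0,0,0,0,0,0,0]}' 25
```

```text
time: 10.25
ee_pos: [502.8, -211.8, 144.7]
orientation: [0.767, 0.641, -0.0, -0.0]
ft_force: [0.2, -0.8, 0.1]
grip_width: 39.0
```

```bash
python3 -m pendant '{"hand":[15,15,15,15],"translation":[[0,0,0],[0,0,0],[0,0,0],[0,0,0]],"twist":[0,0,0,0]}' 25
```

```text
time: 10.65
ee_pos: [502.7, -211.9, 144.6]
orientation: [0.767, 0.641, -0.0, 0.0]
ft_force: [0.2, -0.6, -0.2]
grip_width: 25.3
```

```bash
python3 -m pendant '{"hand":[15,15,15,15,15,15,15],"translation":[[0,0,20],[0,0,25],[0,0,20],[30,-6,0],[29,-5,0],[0,0,-24],[0,0,-23]],"twist":[0,0,0,0,0,0,0]}' 25
python3 -m pendant '{"hand":[15,15,15,15,15,15],"translation":[[-15,3,0],[-15,3,0],[-15,3,0],[-15,3,0],[-10,2,0],[0,0,0]],"twist":[0,0,0,0,0,0]}'
python3 - <<'E'
from h import *
save("wrist","w4");save("scene","s4")
E
```

```text
time: 11.35
ee_pos: [562.4, -222.8, 161.6]
orientation: [0.767, 0.641, -0.0, 0.0]
ft_force: [-0.3, -0.1, -1.6]
grip_width: 25.1
time: 11.95
ee_pos: [491.2, -208.7, 162.9]
orientation: [0.767, 0.641, 0.0, -0.0]
ft_force: [1.2, -0.5, -0.5]
grip_width: 25.2
```

View pics/w4.png

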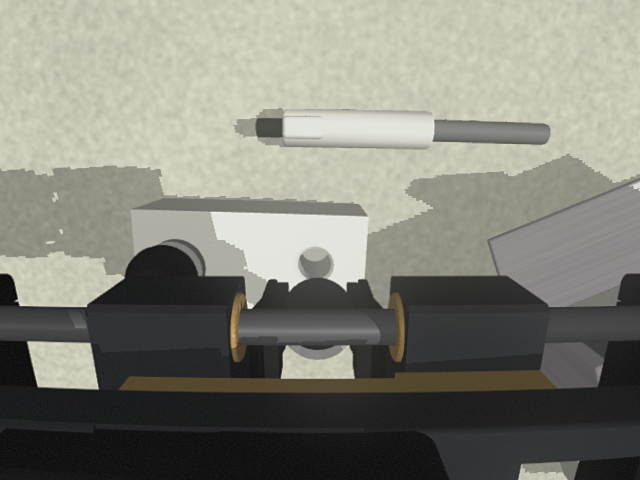

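```bash
python3 -m pendant '{"hand":[15,15,15,15,15,15,15,15,15,15],"translation":[[-8,1.5,0],[0,0,0],[3,0,40],[3,0,45],[2,0,45],[2,30,45],[0,40,0],[0,40,0],[0,40,0],[0,0,0]],"twist":[0,0,0,0,0,4,6,6,6.4,0]}'
python3 - <<'E'
from h import *
o=get_obs();print(o["ee_pos"],o["ft_force"])
d=save("wrist","w5");e=save("scene","s5")
a=cv2.resize(e["frame"][130:370,180:440],None,fx=1.7,fy=1.7); b=cv2.resize(d["frame"],None,fx=.53,fy=.53)
im=np.zeros((408,442+339,3),np.uint8); im[:408,:442]=a;im[:254,442:442+339]=b[:254,:339]; cv2.imwrite("pics/c5.png",im[:,:,::-1])
for c in ["wrist","scene","top"]:
  camera(c)
  for l in ["drift_tip","drift_grip","bore_top"]: print(c,l,[(np.round(q["at"],1).tolist(),round(q["conf"],2)) for q in spot_point(c,l)[:1]])
E
```

```text
time: 13.05
ee_pos: [493.4, -53.2, 333.5]
orientation: [0.623, 0.782, -0.0, -0.001]
ft_force: [0.6, -0.4, -2.9]
grip_width: 25.3
[493.35659673 -53.21480804 333.53950348] [ 0.56161917 -0.41508115 -2.85608526]
wrist drift_tip []
wrist drift_grip [([495.2, -58.9, 334.4], 0.92)]
wrist bore_top []
scene drift_tip [([558.8, -47.5, 215.4], 0.86)]
scene drift_grip [([495.3, -56.3, 336.0], 0.75)]
scene bore_top [([645.9, 426.4, -0.4], 0.65)]
top drift_tip [([568.0, -11.7, 164.1], 0.25)]
top drift_grip []
top bore_top [([569.2, -9.5, 166.7], 0.91)]
```

View pics/c5.png

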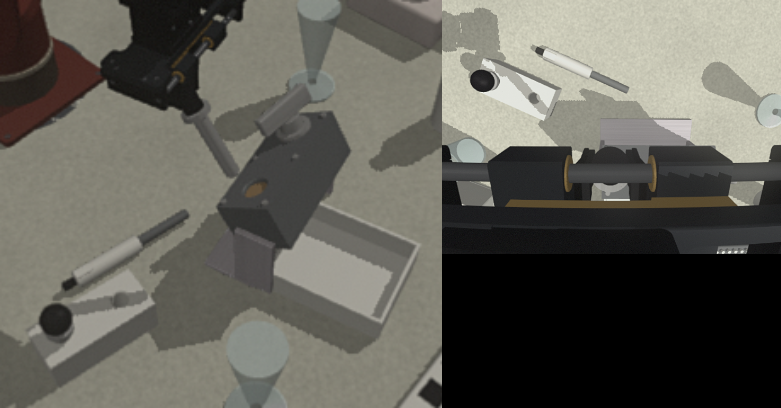

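The scene crop shows the drift held tilted about 28-30°, with its shank parallel to the bore; handle end at (200,115) and tip at (233,172) in the crop. The bung is at (255,188) and the handle is clearly turned. Next I bring the tip over the mouth.

```bash
python3 -m pendant '{"hand":[15,15,15,15],"translation":[[0,32,0],[0,0,-15],[0,0,-15],[0,0,0]],"twist":[0,0,0,0]}' 40
python3 - <<'E'
from h import *
o=get_obs();print(o["ee_pos"],o["ft_force"])
e=save("scene","s6");t=save("top","t6")
a=cv2.resize(e["frame"][170:290,270:400],None,fx=3,fy=3); b=cv2.resize(t["frame"][180:290,260:370],None,fx=3.3,fy=3.3)
cv2.imwrite("pics/c6.png",np.hstack([a[:360],b[:360]])[:,:,::-1])
bt=np.array([568,-7,166.5]); g=o["ee_pos"]+[0,0,11]
x,y,z=face(.2127)
for d,n in((e,"scene"),(t,"top")):
  print(n,"bung",proj(d,bt-4*z,d["T"]).round(1),"tip",proj(d,g-143*z,d["T"]).round(1), "axis+100",proj(d,bt+100*z,d["T"]).round(1),
   [np.round(q["at"],1).tolist() for l in ("drift_tip","bore_top") for q in spot_point(n,l)[:1]])
  m=[q for q in cut_out(n,"bung") if q["conf"]>.4]
  if m: v,u=np.nonzero(m[0]["pixels"]); print("bungpix",u.mean(),v.mean(),u.min(),u.max(),v.min(),v.max())
E
```

```text
time: 14.15
ee_pos: [492.7, -27.4, 302.6]
orientation: [0.628, 0.778, -0.001, -0.001]
ft_force: [-0.5, 0.5, -2.8]
grip_width: 24.9
[492.69634857 -27.43124114 302.55688549] [-0.54515176  0.45698272 -2.7772629 ]
scene bung [330.1 240.7] tip [326.1 233.2] axis+100 [309.6 206.1] [[559.1, -12.6, 184.7], [568.6, -11.3, 168.4]]
top bung [326.1 231.9] tip [328.4 232.4] axis+100 [331.3 243.5] [[569.0, -8.5, 166.7]]
```

View pics/c6.png

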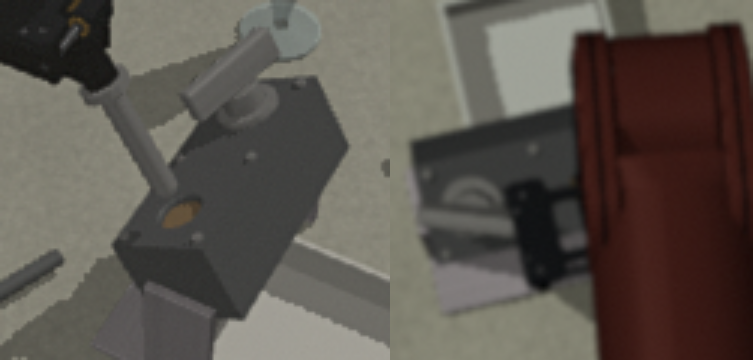

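The tip (crop (165,190)) sits just above the mouth (crop (182,214)), on the bore's axis line. I'll make a small correction and advance along the bore.

```bash
python3 -m pendant '{"hand":[15,15,15,15,15],"translation":[[-2,1.6,-1],[2.5,0.5,-4.3],[2.4,0.5,-4.3],[2.5,0.5,-4.3],[0,0,0]],"twist":[0,0,0,0,0]}' 60
python3 -m pendant '{"hand":[15,15,15,15,15],"translation":[[2.5,0.5,-4.3],[2.5,0.5,-4.3],[2.4,0.6,-4.4],[0,0,0],[0,0,0]],"twist":[0,0,0,0,0]}' 60
```

```text
time: 15.05
ee_pos: [499.0, -24.3, 289.3]
orientation: [0.628, 0.778, -0.001, -0.0]
ft_force: [0.4, 0.2, -2.7]
grip_width: 24.7
time: 15.55
ee_pos: [506.4, -22.9, 277.2]
orientation: [0.628, 0.778, -0.0, -0.0]
ft_force: [-0.5, 0.3, -1.8]
grip_width: 24.9
```

```bash
python3 -m pendant '{"hand":[15,15,15],"translation":[[2.5,0.5,-4.3],[0,0,0],[0,0,0]],"twist":[0,0,0]}' 60
python3 -m pendant '{"hand":[15,15,15],"translation":[[2.5,0.5,-4.3],[0,0,0],[0,0,0]],"twist":[0,0,0]}' 60
```

```text
time: 15.85
ee_pos: [508.9, -22.4, 272.9]
orientation: [0.628, 0.778, -0.0, -0.0]
ft_force: [-0.5, 0.4, -3.3]
grip_width: 24.9
time: 16.15
ee_pos: [511.4, -21.9, 268.5]
orientation: [0.628, 0.778, -0.0, -0.0]
ft_force: [0.2, -0.1, -2.8]
grip_width: 24.8
```

Run:
```python
from h import *
e=save("scene","s7")
cv2.imwrite("pics/c7.png",cv2.resize(e["frame"][150:290,250:410],None,fx=4,fy=4)[:,:,::-1])
for l in ("drift_tip","drift_grip","bore_top"): print(l,[(np.round(q["at"],1).tolist(),q["conf"]) for q in spot_point("scene",l)[:1]])
```

```text
drift_tip [([577.0, -6.4, 152.5], 0.93)]
drift_grip [([514.1, -19.7, 271.6], 0.76)]
bore_top [([569.3, -13.1, 169.8], 0.63)]
```

View pics/c7.png

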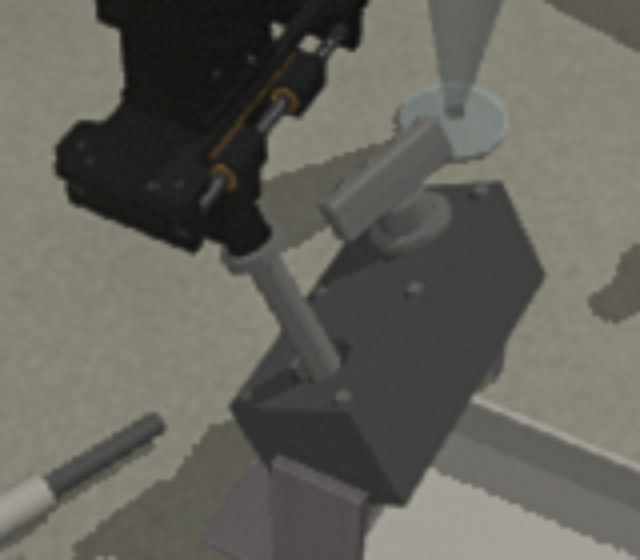

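The crop shows the shank entering the mouth at (320,370), with the collar at (247,257). The drift is in the bore, so I'll go on pushing.

```bash
python3 -m pendant '{"hand":[15,15,15],"translation":[[2.5,0.5,-4.3],[2.5,0.5,-4.3],[0,0,0]],"twist":[0,0,0]}' 60
python3 -m pendant '{"hand":[15,15,15],"translation":[[2.4,0.6,-4.3],[2.5,0.5,-4.4],[0,0,0]],"twist":[0,0,0]}' 60
```

```text
time: 16.65
ee_pos: [516.4, -20.8, 259.2]
orientation: [0.628, 0.778, -0.0, -0.0]
ft_force: [0.2, 0.6, -2.6]
grip_width: 24.7
time: 16.95
ee_pos: [521.4, -19.8, 250.6]
orientation: [0.628, 0.778, -0.0, -0.0]
ft_force: [-0.9, 0.4, -1.8]
grip_width: 25.3
```

Run:
```python
from h import *
for c in ("scene","top","wrist"):
  e=save(c,"n8"+c)
  for l in ("drift_tip","drift_grip","bung_center","bung","bung_top","bore_bottom"): print(c,l,[(np.round(q["at"],1).tolist(),round(q["conf"],2)) for q in spot_point(c,l)[:2]])
e=cv2.imread("pics/n8scene.png");t=cv2.imread("pics/n8top.png")
a=cv2.resize(e[150:330,250:440],None,fx=2.4,fy=2.4); b=cv2.resize(t[160:290,260:370],None,fx=3,fy=3)[:390]
im=np.zeros((432,456+330,3),np.uint8);im[:,:456]=a;im[:390,456:]=b;cv2.imwrite("pics/c8.png",im)
```

```text
scene drift_tip [([585.7, -3.5, 132.7], 0.82), ([422.0, -121.1, 2.7], 0.16)]
scene drift_grip [([522.2, -16.5, 254.9], 0.88)]
scene bung_center [([413.1, 343.3, 2.3], 0.62), ([483.7, -297.3, 62.6], 0.46)]
scene bung []
scene bung_top []
scene bore_bottom []
top drift_tip []
top drift_grip [([608.3, -1.9, 101.9], 0.29)]
top bung_center []
top bung []
top bung_top [([606.3, -3.9, 100.1], 0.72)]
top bore_bottom [([608.1, -0.3, 100.8], 0.84)]
wrist drift_tip []
wrist drift_grip [([519.8, -21.3, 249.8], 0.92)]
wrist bung_center []
wrist bung []
wrist bung_top []
wrist bore_bottom []
```

View pics/c8.png

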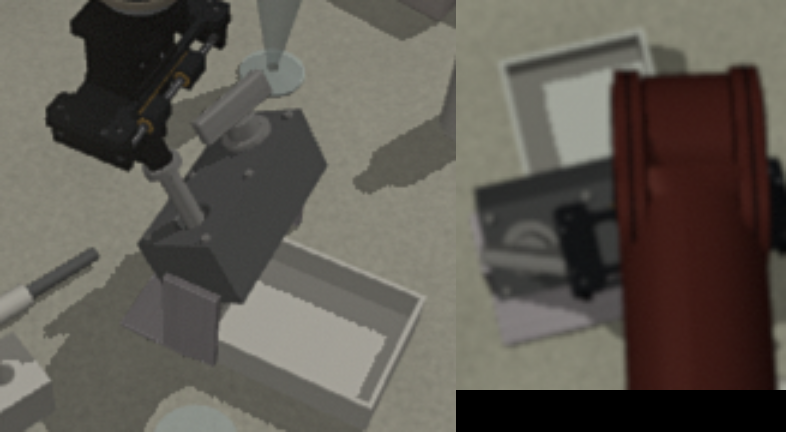

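The shank is about 36 mm into the bore and the tray is still empty in view. I'll read the force in motion this time, with no rest row.

```bash
python3 -m pendant '{"hand":[15,15],"translation":[[2.5,0.5,-4.3],[2.5,0.5,-4.3]],"twist":[0,0]}' 60
python3 -m pendant '{"hand":[15,15],"translation":[[2.4,0.6,-4.3],[2.5,0.5,-4.4]],"twist":[0,0]}' 60
python3 -m pendant '{"hand":[15,15],"translation":[[2.4,0.6,-4.3],[2.5,0.5,-4.4]],"twist":[0,0]}' 60
```

```text
time: 18.2
ee_pos: [526.5, -18.6, 242.7]
orientation: [0.628, 0.778, 0.0, -0.0]
ft_force: [-2.6, 1.0, 1.1]
grip_width: 25.0
time: 18.4
ee_pos: [531.4, -17.4, 233.7]
orientation: [0.628, 0.778, -0.0, -0.0]
ft_force: [-1.2, 1.6, 1.1]
grip_width: 25.0
time: 18.6
ee_pos: [536.3, -16.3, 225.0]
orientation: [0.628, 0.778, 0.0, -0.0]
ft_force: [-1.4, 1.3, 0.4]
grip_width: 24.8
```

```bash
python3 -m pendant '{"hand":[15,15,15,15],"translation":[[2.4,0.6,-4.3],[2.5,0.5,-4.4],[2.5,0.5,-4.3],[0,0,0]],"twist":[0,0,0,0]}' 60
python3 - <<'E'
from h import *
o=get_obs();print(o["ee_pos"]);g=o["ee_pos"]+[0,0,11];x,y,z=face(.2127);v=g-[568,-7,166.5];print("tip depth",v@z-143,v@x,v@y)
for c in ("scene","top"):
  camera(c)
  for l in ("drift_tip","bung_center","bung","bung_top"): print(c,l,[(np.round(q["at"],1).tolist(),round(q["conf"],2)) for q in spot_point(c,l)[:2]])
E
```

```text
time: 19.0
ee_pos: [543.4, -15.1, 211.5]
orientation: [0.628, 0.778, -0.001, -0.0]
ft_force: [-0.5, -0.3, -3.1]
grip_width: 24.7
[543.44106545 -15.09914205 211.53878575]
tip depth -81.61280437756658 5.750017264056016 -2.732237234836883
scene drift_tip []
scene bung_center [([658.4, -2.3, 35.9], 0.79)]
scene bung [([634.5, -2.9, 15.9], 0.79)]
scene bung_top [([685.2, -3.7, 57.1], 0.76)]
top drift_tip []
top bung_center []
top bung []
top bung_top []
```

```bash
python3 -m pendant '{"hand":[15,15,15,15,15],"translation":[[0,0,0],[0,0,0],[0,0,0],[0,0,0],[0,0,0]],"twist":[0,0,0,0,0]}' 60
python3 - <<'E'
from h import *
for c in ("scene","top"):
  e=save(c,"n9"+c)
  for l in ("bung_center","bung","bung_top","tray_floor"): print(c,l,[(np.round(q["at"],1).tolist(),round(q["conf"],2)) for q in spot_point(c,l)[:1]])
e=cv2.imread("pics/n9scene.png");t=cv2.imread("pics/n9top.png")
a=cv2.resize(e[150:330,250:440],None,fx=2.4,fy=2.4); b=cv2.resize(t[160:290,260:370],None,fx=3,fy=3)[:390]
im=np.zeros((432,456+330,3),np.uint8);im[:,:456]=a;im[:390,456:]=b;cv2.imwrite("pics/c9.png",im)
E
```

```text
time: 20.0
ee_pos: [543.5, -15.0, 212.4]
orientation: [0.628, 0.778, -0.0, -0.0]
ft_force: [-0.2, -0.3, -2.0]
grip_width: 24.8
scene bung_center [([677.3, 10.7, 25.1], 0.7)]
scene bung [([644.2, 8.4, 24.3], 0.65)]
scene bung_top [([709.3, 14.5, 29.1], 0.89)]
scene tray_floor [([684.8, 45.6, 5.3], 0.84)]
top bung_center []
top bung []
top bung_top []
top tray_floor [([683.0, 54.2, 2.3], 0.79)]
```

View pics/c9.png

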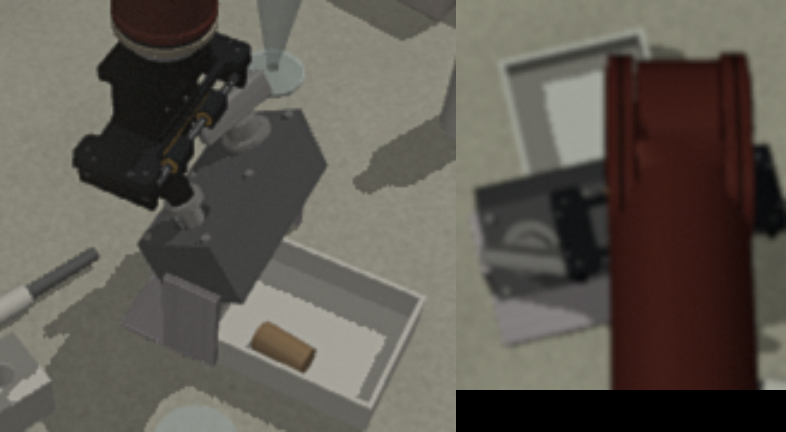

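The bung lies in the tray at crop (283,347), with its centre about 25 mm above the table. I'll seat the drift nearly onto its collar, release it, rise clear, and check.

```bash
python3 -m pendant '{"hand":[15,15,15,20,35,50,60,60],"translation":[[2.5,0.5,-4.3],[2.5,0.5,-4.3],[2,0.4,-3.4],[0,0,0],[0,0,0],[0,0,0],[0,0,0],[0,0,0]],"twist":[0,0,0,0,0,0,0,0]}' 30
python3 -m pendant '{"hand":[60,60,60,60,60,60,60,60],"translation":[[0,0,10],[0,0,20],[0,0,30],[0,0,40],[-20,0,40],[-40,0,10],[-40,0,0],[0,0,0]],"twist":[0,0,0,0,0,0,0,0]}'
python3 - <<'E'
from h import *
for c in ("scene","top"):
  e=save(c,"n10"+c)
  for l in ("bung_center","drift_grip","drift_tip","clamp_grip","cone_a","pipette","beaker","bottle","tamper_center"): print(c,l,[(np.round(q["at"],1).tolist(),round(q["conf"],2)) for q in spot_point(c,l)[:2]])
e=cv2.imread("pics/n10scene.png");cv2.imwrite("pics/c10.png",cv2.resize(e[110:450,160:500],None,fx=1.75,fy=1.75))
E
```

```text
time: 21.3
ee_pos: [550.7, -13.6, 200.8]
orientation: [0.628, 0.778, 0.0, 0.0]
ft_force: [-0.0, 0.0, 0.2]
grip_width: 49.3
time: 22.1
ee_pos: [447.6, -14.2, 352.6]
orientation: [0.628, 0.778, 0.002, 0.0]
ft_force: [0.4, -0.3, 0.2]
grip_width: 60.1
scene bung_center [([676.8, 10.9, 26.6], 0.64), ([426.4, -123.7, 1.0], 0.17)]
scene drift_grip [([547.0, -12.6, 197.2], 0.78), ([488.1, -256.2, 3.1], 0.15)]
scene drift_tip []
scene clamp_grip [([527.5, 109.1, 203.3], 0.74)]
scene cone_a [([412.9, 343.6, -1.9], 0.57)]
scene pipette [([422.8, -125.0, 0.2], 0.67)]
scene beaker [([681.0, -377.0, 1.4], 0.89), ([410.1, 342.4, -0.4], 0.28)]
scene bottle [([644.0, 426.0, -2.7], 0.93)]
scene tamper_center [([486.9, -296.4, 59.5], 0.93), ([713.7, 13.7, 27.2], 0.51)]
top bung_center [([672.8, 12.6, 21.3], 0.68)]
top drift_grip []
top drift_tip []
top clamp_grip [([528.7, 104.6, 196.7], 0.51)]
top cone_a [([411.7, 337.8, 0.7], 0.78), ([731.3, -194.9, -1.1], 0.67)]
top pipette [([422.8, -121.9, 2.6], 0.65)]
top beaker [([684.3, -377.1, -1.4], 0.98), ([734.2, -191.8, -2.5], 0.59)]
top bottle [([641.8, 427.7, 2.7], 0.7)]
top tamper_center [([482.4, -294.5, 62.5], 0.58)]
```

View pics/c10.png

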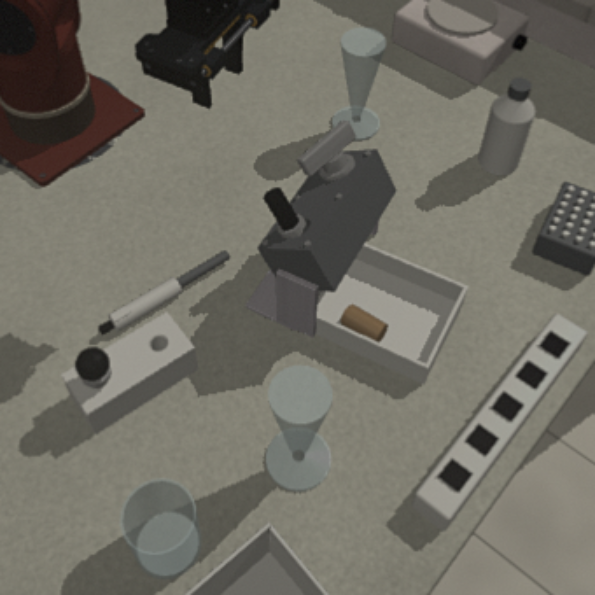

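The drift rests in the bore at (285,215), the bung is in the tray at (363,322), the clamp bar at (327,148) is still turned open, and everything else stands where it was.

```bash
python3 -c "
from bench import *
print(close_job())"
```

```text
the job is handed in; nothing more can be done
None
```

The job is done and handed in at about 22 s of robot time: the clamp is open, the bung is in the tray, and the drift is still in the bore.

- **Clamp:** the T-handle gave in the + (anticlockwise) direction at 3–4 N. I turned it until the force climbed to 16 N at the stop. The wrist picture put it at about 1.2 rad.
- **Drift:** I gripped it high on the handle and tilted it about 30° in the jaws against the rack's edge. I then pushed the bung down the bore with it, to about 82 mm on my own reckoning.
- **Last checks:** two cameras place the bung at about (675, 12, 24) mm, lying on the tray floor. The gripper is clear and reads no force. The bottle, beaker, pipette and cone_a were re-measured within about 5 mm of where they started. The second measure was found again only in the top view, also in place.

Two things disagreed:
- **Bore position:** my pixel fit and the networks differed by about 5–8 mm across the face. I used a value in between, and the drift went in cleanly.
- **Push force:** it read about 0–4 N, below the stated 5–15 N, and near zero over the first 30 mm or so of travel. Most of those readings came after rest rows. The bung still came out.

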